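# Put the USB charger on the timed socket and set the timer to six clicks

## Robot

A 6-joint arm with a two-finger parallel gripper is mounted at the origin on the work surface. World frame = base frame: x ahead of the robot, y to its left, z up, the work surface at z = 0. Lengths are in mm, angles in rad, forces in N, time in s.
With the tool pointing down it reaches from about 350 to 975 mm from the base axis. Payload 7.1 kg.
Tool frame: the origin (TCP) lies midway between the tips of the shut fingers; the grasp point (between the pads) lies 19 mm behind it; z points along the fingers, y is the line along which they close (so a half turn about z gives the same grasp; the last joint's range is limited). The gripper opens to 88 mm and grips with 3 to 60 N. Pads are 20 mm wide; open, the fingers measure 115 mm over their backs; the gripper's body (75 mm by 178 mm) begins 61 mm behind the grasp point.
Start: joints at [1.126, 0.423, 1.63, -0, 1.089, -0.019], TCP at [258.123, 569.19, 222.675] pointing down, gripper open.
Joint ranges: [-3, 3], [-0.9, 2.11], [0.09, 2.58], [-1.31, 4.45], [0.11, 2.69], [-2.54, 2.54]. Speed limits (rad/s): [2.39, 2.39, 3.01, 3.14, 3.14, 3.14].

## Interface

Orientations are given as a rotation vector (axis times angle).
In Python, from workcell import ctrl gives the robot as it stands. The module is installed in compiled form; this text tells all that it offers.
- The arm moves only by the tool servo_tool, never from a script. Its argument "increments" is a list of rows, each a list of 7 numbers: the shift along the world's x, y, z in cm, then the turn, a rotation vector about the world's x, y, z in degrees, then the opening, from -1 (shut) to 1 (fully open). A call has 1 to 20 rows; each row is the pose to reach, as a shift and turn from the pose commanded when the call began; what a row does not reach only later rows make up. A row lasts 1/12 s, in which the tool goes at most 41.7 mm and 7.16 degrees, less where a joint would pass 70% of its speed; a pose out of reach is approached as far as the arm can. A call with a gripper value outside its range is refused whole. The fingers move at their own pace and stop on an object; the grip force is fixed at half the most. Time passes only in rows, so rows that repeat a pose let the fingers close. It gives the time, the measured TCP pose, the force, the opening and the grip force at its end, in the units of the state.
- ctrl.get_obs(): the state, without advancing time (a new reading comes with each control period).
- ctrl.get_image(name): name is "scene" or "top"; returns a dict with "image" (400x640x3 uint8, red, green, blue), "fx", "fy", "cx", "cy" (pixels), "k1" (the pictures are not rectified: a ray, as slopes to the right and down, at radius r is drawn at 1 + k1 r^2 times it, then the intrinsics apply), "extrinsics" (4x4, takes a point from camera to world coordinates). Camera axes: x right, y up, looking along -z (the intrinsics and any distortion apply to the point x, -y, -z); pixel columns grow to the right and rows downward; lengths in mm; the calibration is good to about 2 mm. A picture is of the moment at which its call begins. There is no depth.
- ctrl.close_job(): hands the job in; it is judged then, once.
The state is a dict: "t": time; "qpos": joint angles; "qvel": joint speeds; "joint_torque": joint torques, N m; "ee_pos": TCP position; "orientation": TCP orientation; "ft_force": force on the tool from outside, world axes, zero at the start; "moment": the same for the moment, N m; "width": finger opening in mm; "grasp_force": force on a finger pad.
Only numpy, scipy, OpenCV 4.12 (cv2) and the standard library are available. Lean on these libraries where they do the work, as an engineer would, in place of code of your own. Each camera call takes 0.05 s, during which the arm holds its last target. There are 200 camera calls.

## Task

On the desk power strip, move the black USB charger out of the always-on pair of sockets into the single timed socket on the other side of the timer dial, plugged fully home, and leave the dial resting on the sixth click from off (90 minutes; a click is a quarter of an hour and the dial may not be at off now). Leave the round white plug adapter in its socket and do not disturb the other things on the desk.

Things in the scene. Friction and masses are not known exactly. Their poses are not given: they have to be found in the camera images.
- strip: White power strip, fixed to the desk, long along its y; level top 50 mm up. Origin on the desk under the dial's axis, z up. Along y, mm: square timer head 96 by 96 at 0; 70 mm wide part with the one timed socket from 48 to 148; 70 mm wide part with the always-on pair, sockets at -95 and -170, to -215; 6 mm high screw lugs beyond both ends. Charger in either one of the pair, adapter in the other.
- charger: Black block USB mains charger, 44 (x) by 60 (y) by 52 mm high, 0.11 to 0.23 kg, loose. Origin: centre of the block's underside, resting on the strip's top when home; z up, y along the strip. Below it a flat-sided plug boss 17 mm deep, 26 (x) by 36.4 mm (y), foot tapered, and two 19 mm pins: 36 mm deep in all. Slides out and in freely, held by its weight; fits either way round.
- timed_socket (a point): Centre of the mouth of the timed socket, in the strip's top, 100 mm from the dial's axis; axes as the strip's. Where the charger's origin is when home. Socket: a round well of 39 mm diameter narrowed by two flats 28.6 mm apart that face along x, so its long way is along y; deep enough for boss and pins. The pair's sockets are the same.
- dial_axis (a point): On the dial's upright turning axis, at the height of the strip's top; axes as the strip's. The dial is a grey disc of 72 mm diameter, its top 6 mm above the strip's, with a hub of 22 mm diameter reaching 15 mm above the strip. Ticks round it on the head: a longer, thicker one for off on the -x side, then eight more, one for each click, going clockwise.
- dial_fin (a point): Middle of the dial's upright finger fin, which is also its pointer (white line on top): 12 mm thick, from 7 to 34 mm from the axis, its top 28 mm above the strip's. This point is 20.5 mm from the axis, 17 mm above the strip's top. Pushing the fin sideways with a fingertip turns the dial.
- dial (a joint): Dial angle, rad: 0 at the off stop, fin along the strip's -x; grows clockwise from above; a click each 0.524 (30 degrees), end stop at 4.19 (8 clicks). Starts resting at 0, 1 or 2 clicks. Sixth click: 3.14, fin along +x. Turns both ways; takes up to 0.1 N m (about 4 N on the fin); past half-way between clicks it jumps on by itself and rests at the next click.
- adapter: Round white plug adapter, 46 mm diameter, 50 mm high above the strip, plugged in the other socket of the always-on pair. Loose: leave it there. Origin: centre of its underside, on the strip's top face.
- mouse: Black computer mouse, 100 by 60 by 33 mm, loose on the desk. Origin under its middle. Bystander.
- pencup: Black pen cup, 80 mm diameter, 100 mm high, pens up to about 155 mm. Origin under its middle. Bystander.
- stapler: Black and grey stapler, 36 by 140 by 50 mm, loose on the desk. Origin under its middle. Bystander.
There are look-alikes about, which are no part of the job. What is shaped like the charger but red is not meant. There is more than one size of the adapter; the one meant has the size given above.

How it is judged (in metres and radians):
At the end, for the whole second after the job is handed in: Charger upright in the timed socket, at rest, underside within 3 mm of the strip's top and 4 mm of the socket's centre; dial resting on the sixth click (3.14 within 0.1 rad); adapter still home (moved under 8 mm); mouse, pen cup and stapler within 30 mm of where they were (horizontal distance between charger and timed_socket below 0.004 m and z of charger in the frame of timed_socket between -0.003 and 0.003 m and angle between charger's own z axis and vertical below 0.06 rad and angle between the y axis of charger and the y axis of strip, either way round below 0.15 rad and linear speed of charger below 0.02 m/s and value of joint dial between 3.04 and 3.24 rad and distance of adapter from where it was at the start of the episode below 0.008 m and angle between adapter's own z axis and vertical below 0.1 rad and distance of each of mouse, pencup, stapler from where it was at the start of the episode below 0.03 m); the robot touches nothing.
It fails at once if the round adapter is pulled out of its socket (distance of adapter from where it was at the start of the episode above 0.015 m).
It fails at once if a bystander on the desk is knocked away (distance of any of mouse, pencup, stapler from where it was at the start of the episode above 0.03 m or angle between pencup's own z axis and vertical above 0.6 rad).
It also fails if it takes over 70 s, if anything falls off the work surface, if the arm or the gripper's body presses on something with over 40 N, if the wrist force passes 120 N, or if a joint passes its speed limit or range.

## Working session

There is one attempt and no reset: what is moved stays moved. The work goes in short steps, Python scripts to look and compute and a tool call to move; the robot and the scene stay as the last step left them, time stands still between calls to the robot, and variables do not carry over. Pictures are saved under pics/ and viewed, at most 10 in all, crops included, and the job is handed in when it is done.

Besides the shell and the picture viewer there is one more tool, called after "Call:" as name(argument=value, ...) on one line, values as JSON. servo_tool: Moves the arm, as the interface text tells. Its arguments: {"type":"object","properties":{"increments":{"type":"array","items":{"type":"array","items":{"type":"number"}}}},"required":["increments"]}

```bash
mkdir -p pics; cat > h.py <<'E'
import numpy as np, cv2
from workcell import ctrl
def grab(n):
    d=ctrl.get_image(n); d["image"]=np.array(d["image"]); return d
def save(d,fn,crop=None,s=1):
    im=d["image"][...,::-1]
    if crop: x0,y0,x1,y1=crop; im=im[y0:y1,x0:x1]
    cv2.imwrite("pics/"+fn,cv2.resize(im,None,fx=s,fy=s,interpolation=cv2.INTER_CUBIC))
def ray(d,u,v):
    p=np.array([(u-d["cx"])/d["fx"],(v-d["cy"])/d["fy"]]); q=p.copy()
    for _ in range(20): q=p/(1+d["k1"]*(q@q))
    E=np.array(d["extrinsics"]); return E[:3,3],E[:3,:3]@np.array([q[0],-q[1],-1])
def at(d,u,v,z):
    o,r=ray(d,u,v); return o+r*(z-o[2])/r[2]
def proj(d,P):
    E=np.array(d["extrinsics"]); c=E[:3,:3].T@(np.array(P)-E[:3,3]); q=np.array([c[0],-c[1]])/-c[2]
    q=q*(1+d["k1"]*(q@q)); return q[0]*d["fx"]+d["cx"],q[1]*d["fy"]+d["cy"]
E
python3 - <<'E'
from h import *
for n in("top","scene"):
    d=grab(n); save(d,n+"0.png",s=1.25); print(n,d["fx"],d["k1"],np.round(d["extrinsics"],3).tolist())
o=ctrl.get_obs();print(o)
E
```

```text
top 503.63413503879036 -0.01692950472615072 [[-0.012, 0.997, -0.082, 448.141], [-1.0, -0.012, 0.004, 17.24], [0.003, 0.082, 0.997, 1282.99], [0.0, 0.0, 0.0, 1.0]]
scene 361.6497018923747 0.02290071222647106 [[-0.627, -0.563, 0.538, 1066.148], [0.779, -0.436, 0.451, 427.652], [-0.019, 0.702, 0.712, 778.577], [0.0, 0.0, 0.0, 1.0]]
{'t': 0.1, 'qpos': array([ 1.12595325e+00,  4.23760540e-01,  1.63061989e+00, -1.48037004e-05,
        1.08859998e+00, -1.89876870e-02]), 'qvel': array([-0.00055564, -0.00145669, -0.00363265, -0.00037721, -0.00083515,
       -0.00165235]), 'joint_torque': array([ 9.65103027e-04, -5.45611775e+01, -2.74322069e+01,  6.44786353e-02,
        1.86704641e-02,  6.13772755e-06]), 'ee_pos': array([257.94117927, 568.73016073, 221.97937571]), 'orientation': array([-6.63813414e-01, -3.07034653e+00,  2.12604652e-03]), 'ft_force': array([-0.06066898, -0.41316116,  1.08311714]), 'moment': array([-0.00196331,  0.02009515,  0.03904277]), 'grasp_force': 0.0, 'width': 87.7345066878854}
```

View pics/top0.png

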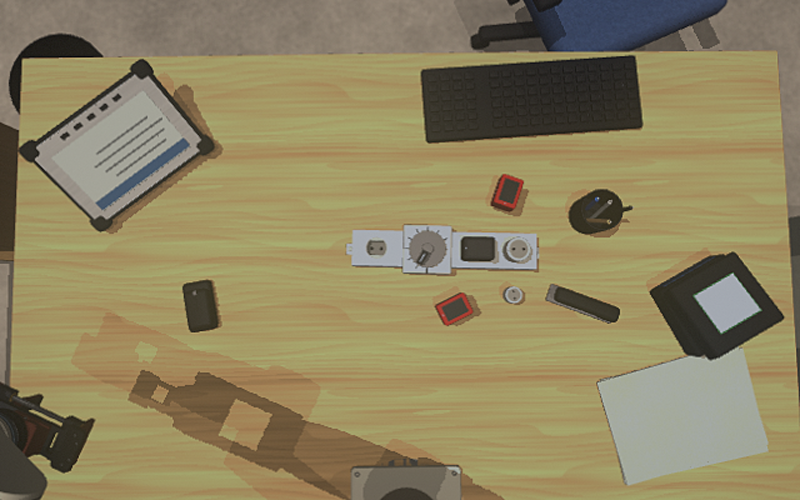

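View pics/scene0.png

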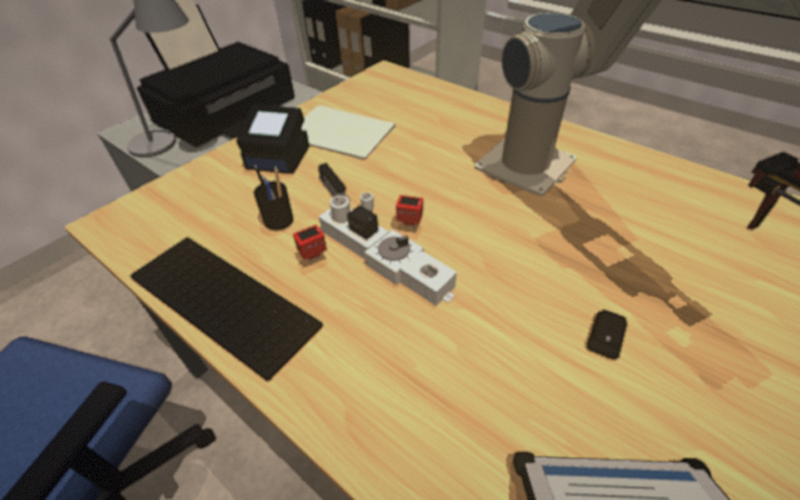

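The pictures show the strip running along world −y (right in the top view): timed socket at (376,248), dial at (428,248), black charger at (478,249) in the inner socket, and a big round adapter at (518,248). The look-alikes are two red blocks, (507,192) and (455,308), and a small round adapter at (514,295). The black block in the pair fits the charger, and the larger round one in the strip fits the adapter. I'll confirm both in an enlarged crop.

```bash
python3 - <<'E'
from h import *
d=grab("top"); save(d,"topc.png",(270,170,440,230),4.7)
d=grab("scene"); save(d,"scc.png",(230,145,380,245),5)
E
```

```text
(no output)
```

View pics/topc.png

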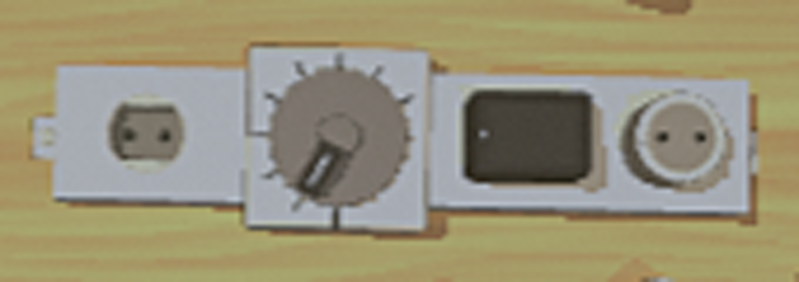

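View pics/scc.png

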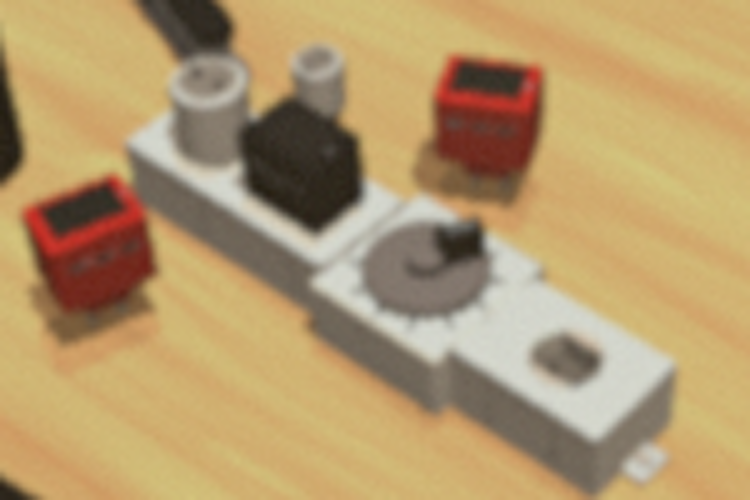

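The crop confirms it. The charger's top is centred at crop (528,136) and the 46 mm adapter's at (682,138). The timed socket's mouth is at (146,133), the hub at (339,133), and the fin points at the first tick, lower left of off, so the dial is on click 1.

```bash
python3 - <<'E'
from h import *
d=grab("top")
f=lambda x,y,z: at(d,270+(x+.5)/4.7-.5,170+(y+.5)/4.7-.5,z)[:2]
p={k:f(*v) for k,v in dict(sock=(146,133,50),h1=(250,45,50),h2=(430,50,50),h3=(428,232,50),h4=(247,226,50),l1=(57,66,50),l2=(53,200,50),r1=(749,80,50),r2=(748,213,50),hub=(339,133,65),ch=(528,136,102),ad=(682,138,100)).items()}
for k,v in p.items(): print(k,v.round(1))
# fit strip: model pts
M=dict(sock=(0,100),h1=(48,48),h2=(48,-48),h3=(-48,-48),h4=(-48,48),l1=(35,148),l2=(-35,148),r1=(35,-215),r2=(-35,-215),hub=(0,0),ch=(0,-95),ad=(0,-170))
A=np.array([M[k] for k in M]);B=np.array([p[k] for k in M])
a=A-A.mean(0);b=B-B.mean(0);th=np.arctan2((a[:,0]*b[:,1]-a[:,1]*b[:,0]).sum(),(a*b).sum())
R=np.array([[np.cos(th),-np.sin(th)],[np.sin(th),np.cos(th)]]);t=B.mean(0)-R@A.mean(0)
print("yaw deg",np.degrees(th),"dial",t);print((B-(A@R.T+t)).round(1).tolist())
for n,q in dict(sock=(0,100),charger=(0,-95),ad=(0,-170)).items(): print(n,(R@q+t).round(1))
from scipy.spatial.transform import Rotation as Ro
o=ctrl.get_obs();m=Ro.from_rotvec(o["orientation"]).as_matrix();print(m.round(3),np.degrees(np.arctan2(m[1,1],m[0,1])))
E
```

```text
sock [541.5  52.2]
h1 [587.1  -2.7]
h2 [583.4 -97. ]
h3 [488.1 -94.2]
h4 [4.924e+02 1.000e-01]
l1 [577.3  98.4]
l2 [507.1 101. ]
r1 [ 565.7 -264. ]
r2 [ 496.  -261.4]
hub [539.2 -47.8]
ch [ 533.9 -140.5]
ad [ 532.1 -218.1]
yaw deg -1.8960280139567556 dial [537.81166159 -47.93268528]
[[0.4, 0.2], [-0.2, -1.2], [-0.8, 0.5], [-0.1, 0.2], [0.9, -1.6], [-0.4, -0.4], [-0.6, -0.2], [0.0, -0.1], [0.3, 0.2], [1.4, 0.1], [-0.8, 2.4], [-0.1, -0.2]]
sock [541.1  52. ]
charger [ 534.7 -142.9]
ad [ 532.2 -217.8]
[[-0.911  0.413 -0.   ]
 [ 0.413  0.911 -0.001]
 [ 0.    -0.001 -1.   ]] 65.60385884847267
```

Call:
servo_tool(increments=[[26.2,-60.6,-5.3,0,0,-7.5,-0.5],[26.2,-60.6,-5.3,0,0,-7.5,-0.5],[26.2,-60.6,-5.3,0,0,-7.5,-0.5],[26.2,-60.6,-5.3,0,0,-7.5,-0.5],[26.2,-60.6,-5.3,0,0,-7.5,-0.5],[26.2,-60.6,-5.3,0,0,-7.5,-0.5],[26.2,-60.6,-5.3,0,0,-7.5,-0.5],[26.2,-60.6,-5.3,0,0,-7.5,-0.5],[26.2,-60.6,-5.3,0,0,-7.5,-0.5],[26.2,-60.6,-5.3,0,0,-7.5,-0.5],[26.2,-60.6,-5.3,0,0,-7.5,-0.5],[26.2,-60.6,-5.3,0,0,-7.5,-0.5],[26.2,-60.6,-5.3,0,0,-7.5,-0.5],[26.2,-60.6,-5.3,0,0,-7.5,-0.5],[26.2,-60.6,-5.3,0,0,-7.5,-0.5],[26.2,-60.6,-5.3,0,0,-7.5,-0.5],[26.2,-60.6,-11.3,0,0,-7.5,-0.5],[26.2,-60.6,-11.3,0,0,-7.5,-0.5],[26.2,-60.6,-11.3,0,0,-7.5,-0.5],[26.2,-60.6,-11.3,0,0,-7.5,-0.5]])

```text
t: 1.92
ee_pos: [519.3, -36.9, 109.0]
orientation: [-0.863, -3.018, 0.001]
ft_force: [-0.0, -0.5, 0.4]
width: 22.0
grasp_force: 0.0
```

```bash
python3 - <<'E'
from h import *
d=grab("scene"); save(d,"s1.png",(260,130,400,235),5)
print(np.round(proj(d,[520.4,-37.1,78]),1),np.round(proj(d,[537.8,-47.9,65]),1))
E
```

```text
[321.7 189.8] [314.8 194.9]
```

View pics/s1.png

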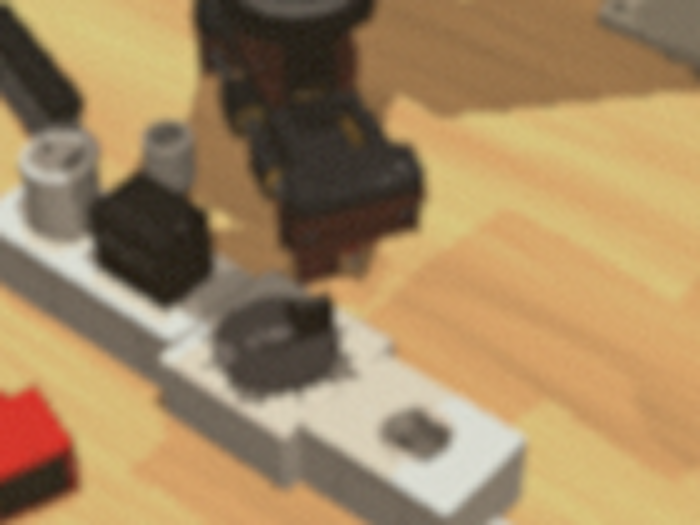

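The gripper is above the fin, with the fin at crop (315,315) and the fingertips about 30 mm above it, straddling it. Next I descend.

Call:
servo_tool(increments=[[0.1,0,-2,0,0,0,-0.5],[0.1,0,-3,0,0,0,-0.5],[0.1,0,-4.2,0,0,0,-0.5],[0.1,0,-4.2,0,0,0,-0.5],[0.1,0,-4.2,0,0,0,-0.5]])

```text
t: 2.38
ee_pos: [520.9, -36.5, 67.6]
orientation: [-0.862, -3.02, 0.0]
ft_force: [0.3, 0.2, -0.5]
width: 22.0
grasp_force: 0.0
```

```bash
python3 - <<'E'
import numpy as np
c=np.array([537.8,-47.9]);r=20.5;a0=np.radians(148.1);p0=c+r*np.array([np.cos(a0),np.sin(a0)])
for s in list(range(0,151,7))+[150,154,156]:
    a=a0-np.radians(s);print(-s,((c+r*np.array([np.cos(a),np.sin(a)])-p0)/10).round(2))
E
```

```text
0 [0. 0.]
-7 [0.14 0.2 ]
-14 [0.31 0.39]
-21 [0.5  0.55]
-28 [0.71 0.69]
-35 [0.94 0.8 ]
-42 [1.17 0.89]
-49 [1.42 0.94]
-56 [1.67 0.97]
-63 [1.92 0.96]
-70 [2.16 0.92]
-77 [2.4  0.86]
-84 [2.64 0.76]
-91 [2.85 0.64]
-98 [3.06 0.49]
-105 [3.24 0.32]
-112 [3.4  0.12]
-119 [ 3.53 -0.09]
-126 [ 3.64 -0.31]
-133 [ 3.72 -0.55]
-140 [ 3.77 -0.79]
-147 [ 3.79 -1.04]
-150 [ 3.79 -1.15]
-154 [ 3.78 -1.29]
-156 [ 3.77 -1.37]
```

Call:
servo_tool(increments=[[0.14,0.2,0,0,0,-7,-0.5],[0.31,0.39,0,0,0,-14,-0.5],[0.5,0.55,0,0,0,-21,-0.5],[0.71,0.69,0,0,0,-28,-0.5],[0.94,0.8,0,0,0,-35,-0.5],[1.17,0.89,0,0,0,-42,-0.5],[1.42,0.94,0,0,0,-49,-0.5],[1.67,0.97,0,0,0,-56,-0.5],[1.92,0.96,0,0,0,-63,-0.5],[2.16,0.92,0,0,0,-70,-0.5],[2.4,0.86,0,0,0,-77,-0.5],[2.64,0.76,0,0,0,-84,-0.5],[2.85,0.64,0,0,0,-91,-0.5],[3.06,0.49,0,0,0,-98,-0.5],[3.24,0.32,0,0,0,-105,-0.5],[3.4,0.12,0,0,0,-112,-0.5],[3.53,-0.09,0,0,0,-119,-0.5],[3.64,-0.31,0,0,0,-126,-0.5],[3.72,-0.55,0,0,0,-133,-0.5],[3.77,-0.79,0,0,0,-140,-0.5]])

```text
t: 4.05
ee_pos: [558.7, -44.3, 68.5]
orientation: [-3.134, -0.212, 0.0]
ft_force: [-2.3, 3.2, 1.2]
width: 22.0
grasp_force: 1.6
```

Call:
servo_tool(increments=[[0.02,-0.25,0,0,0,-7,-0.5],[0.02,-0.36,0,0,0,-10,-0.5],[0.02,-0.36,0,0,0,-10,-0.5],[0.02,-0.36,0,0,0,-10,-0.5]])

```text
t: 4.38
ee_pos: [559.5, -48.3, 68.4]
orientation: [3.141, -0.049, 0.002]
ft_force: [-0.2, 0.1, 0.1]
width: 21.8
grasp_force: 0.0
```

Call:
servo_tool(increments=[[0,0,2,0,0,0,-0.5],[0,0,5,0,0,0,-0.5],[0,0,8.5,0,0,0,-0.5],[-1,-5,8.5,0,0,20,0],[-2.4,-9.4,8.5,0,0,90,1],[-2.4,-9.4,8.5,0,0,90,1],[-2.4,-9.4,8.5,0,0,90,1],[-2.4,-9.4,8.5,0,0,90,1],[-2.4,-9.4,8.5,0,0,90,1],[-2.4,-9.4,8.5,0,0,90,1],[-2.4,-9.4,8.5,0,0,90,1],[-2.4,-9.4,8.5,0,0,90,1],[-2.4,-9.4,8.5,0,0,90,1],[-2.4,-9.4,8.5,0,0,90,1],[-2.4,-9.4,8.5,0,0,90,1],[-2.4,-9.4,8.5,0,0,90,1],[-2.4,-9.4,8.5,0,0,90,1],[-2.4,-9.4,8.5,0,0,90,1]])

```text
t: 5.88
ee_pos: [535.1, -142.2, 153.0]
orientation: [2.259, 2.182, 0.0]
ft_force: [0.2, 0.7, -0.5]
width: 87.9
grasp_force: 0.0
```

```bash
python3 - <<'E'
from h import *
d=grab("scene"); save(d,"s2.png",(240,120,400,240),5)
E
```

```text
(no output)
```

View pics/s2.png

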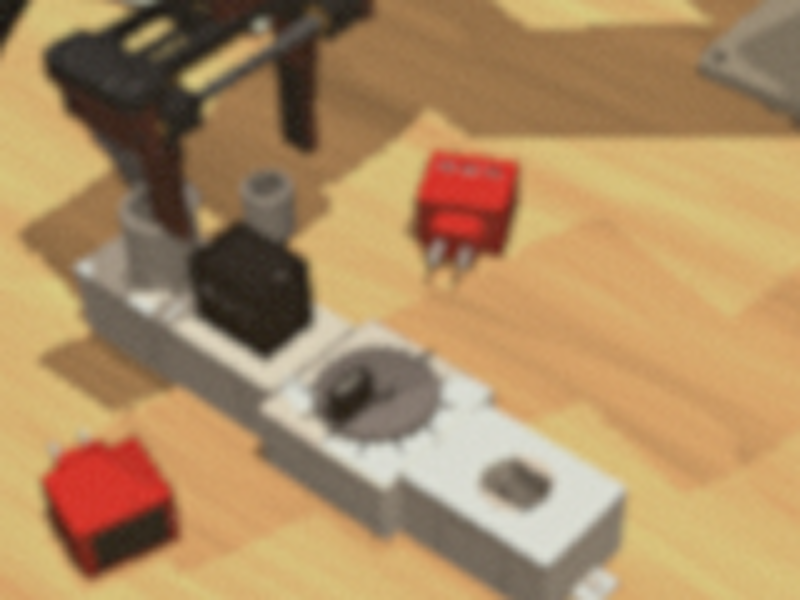

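The fin now points along +x: fin at (350,390), hub at (385,390). The open gripper stands over the charger at (250,290). The red blocks, which had been balanced on their pins, have toppled by themselves, well clear of the path. Next I descend and grip.

Call:
servo_tool(increments=[[0,0,-3,0,0,0,1],[0,0,-6,0,0,0,1],[0,0,-8,0,0,0,1],[0,0,-9,0,0,0,1],[0,0,-9,0,0,0,1],[0,0,-9,0,0,0,-0.2],[0,0,-9,0,0,0,-0.2],[0,0,-9,0,0,0,-0.2],[0,0,-9,0,0,0,-0.2],[0,0,-9,0,0,0,-0.2],[0,0,-9,0,0,0,-0.2],[0,0,-9,0,0,0,-0.2]])

```text
t: 6.93
ee_pos: [535.0, -142.3, 63.0]
orientation: [2.258, 2.184, 0.0]
ft_force: [-0.6, -0.5, 1.1]
width: 44.7
grasp_force: 0.8
```

Call:
servo_tool(increments=[[0,0,0,0,0,0,-1],[0,0,0,0,0,0,-1],[0,0,0,0,0,0,-1],[0,0,0,0,0,0,-1],[0,0,0,0,0,0,-1]])

```text
t: 7.35
ee_pos: [535.0, -142.3, 63.0]
orientation: [2.258, 2.184, -0.0]
ft_force: [-1.7, -0.3, 5.7]
width: 44.0
grasp_force: 30.0
```

Call:
servo_tool(increments=[[0,0,1,0,0,0,-1],[0,0,2,0,0,0,-1],[0,0,3,0,0,0,-1],[0,0,4.5,0,0,0,-1],[0,0,6.5,0,0,0,-1],[0,0,9,0,0,0,-1],[0.1,3,9,0,0,0,-1],[0.2,6,9,0,0,0,-1],[0.3,9,9,0,0,0,-1],[0.4,12,9,0,0,0,-1],[0.5,15,9,0,0,0,-1],[0.6,18,9,0,0,0,-1],[0.65,19.5,9,0,0,0,-1],[0.65,19.5,9,0,0,0,-1],[0.65,19.5,6.2,0,0,0,-1],[0.65,19.5,5.2,0,0,0,-1],[0.65,19.5,5.2,0,0,0,-1],[0.65,19.5,5.2,0,0,0,-1]])

```text
t: 8.85
ee_pos: [541.0, 51.9, 114.5]
orientation: [-2.258, -2.183, 0.002]
ft_force: [0.7, -0.5, -1.3]
width: 43.9
grasp_force: 30.0
```

```bash
python3 - <<'E'
from h import *
d=grab("scene"); save(d,"s3.png",(270,120,400,240),5)
for P in([541.1,52,50],[541.1,52,65]): print(np.round(proj(d,P),1))
E
```

```text
[342.8 215.7]
[342.9 212. ]
```

View pics/s3.png

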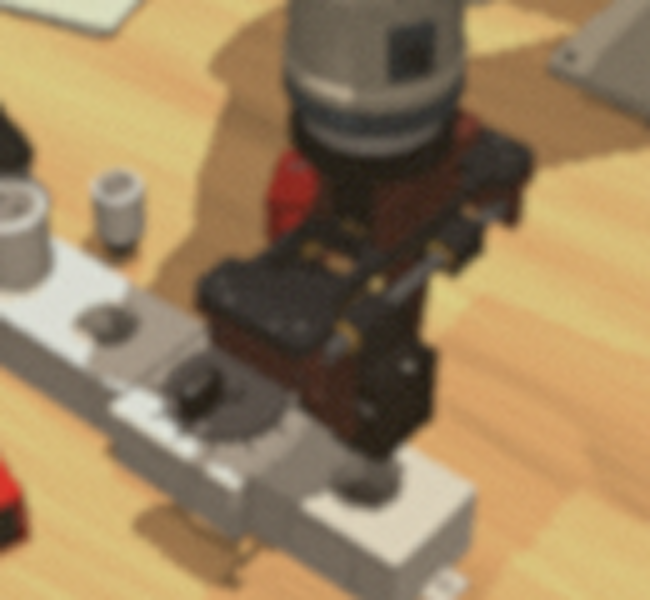

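The charger is held upright over the timed socket, which is at (365,485), and the dial's fin is still along +x. Next I lower it in steps, watching the force.

Call:
servo_tool(increments=[[0,0,-1,0,0,0,-1],[0,0,-1.5,0,0,0,-1],[0,0,-2,0,0,0,-1],[0,0,-2.5,0,0,0,-1],[0,0,-3,0,0,0,-1],[0,0,-3.3,0,0,0,-1],[0,0,-3.6,0,0,0,-1],[0,0,-3.9,0,0,0,-1],[0,0,-3.9,0,0,0,-1]])

```text
t: 9.65
ee_pos: [541.2, 52.7, 75.1]
orientation: [-2.257, -2.184, 0.001]
ft_force: [-0.6, -0.2, -2.4]
width: 43.7
grasp_force: 30.0
```

Call:
servo_tool(increments=[[0,0,-0.3,0,0,0,-1],[0,0,-0.6,0,0,0,-1],[0,0,-0.8,0,0,0,-1],[0,0,-1.0,0,0,0,-1],[0,0,-1.2,0,0,0,-1],[0,0,-1.3,0,0,0,-1],[0,0,-1.3,0,0,0,-1]])

```text
t: 10.23
ee_pos: [541.5, 52.7, 63.0]
orientation: [-2.258, -2.184, 0.0]
ft_force: [-1.1, -1.4, 1.8]
width: 43.7
grasp_force: 30.0
```

Home at z = 63.0, the same height as at the pick, with no notable force. Release and retreat upward.

Call:
servo_tool(increments=[[0,0,0,0,0,0,0.3],[0,0,0,0,0,0,0.9],[0,0,0,0,0,0,0.9],[0,0,0,0,0,0,0.9],[0,0,0,0,0,0,0.9],[0,0,2,0,0,0,0.9],[0,0,5,0,0,0,0.9],[0,0,9,0,0,0,0.9],[0,0,12,0,0,0,0.9],[0,4,12,0,0,0,0.9],[0,8,12,0,0,0,0.9],[0,12,12,0,0,0,0.9],[0,16,12,0,0,0,0.9],[0,20,12,0,0,0,0.9],[0,24,12,0,0,0,0.9],[0,28,12,0,0,0,0.9],[0,28,12,0,0,0,0.9]])

```text
t: 11.65
ee_pos: [541.4, 339.2, 182.9]
orientation: [-2.253, -2.189, -0.005]
ft_force: [-1.2, -1.0, -0.1]
width: 83.6
grasp_force: 0.0
```

```bash
python3 - <<'E'
from h import *
d=grab("top"); a=d["image"][160:240,270:440]; s=grab("scene")["image"][145:245,230:390]
a=cv2.resize(a,(680,320),interpolation=cv2.INTER_CUBIC);s=cv2.resize(s[:70],None,fx=4,fy=4,interpolation=cv2.INTER_CUBIC)
c=np.zeros((600,680,3),np.uint8);c[:320]=a;c[320:600,:640]=s[:280];cv2.imwrite("pics/fin.png",c[...,::-1])
E
```

```text
(no output)
```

View pics/fin.png

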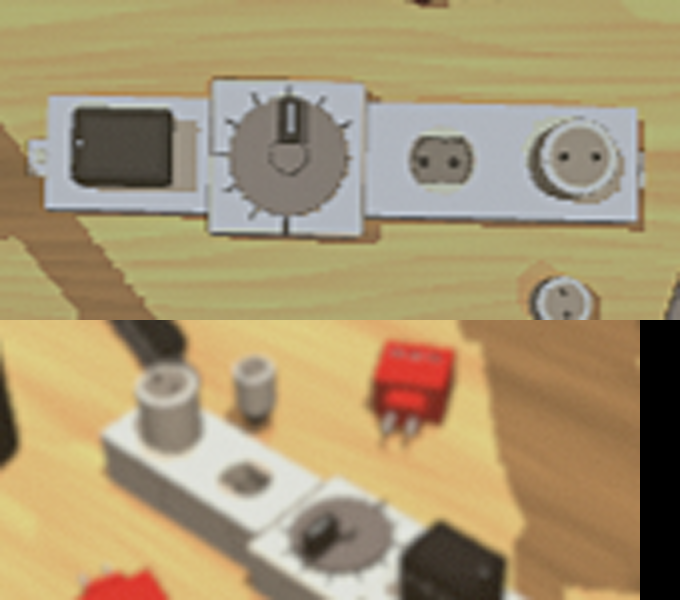

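The charger sits square and home in the timed socket, centred at (122,146). The fin points straight at the sixth tick, (290,120) over the hub at (289,157), and the adapter is untouched at (575,157). I'm handing in.

```bash
python3 -c "
from workcell import ctrl
print(ctrl.close_job())"
```

```text
the job is handed in; nothing more can be done
None
```

The charger is plugged home in the timed socket, the dial rests on the sixth click, and the adapter and other desk items were not touched; the job is handed in, but no verdict was returned.

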